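# Level the hip model's stand with a wedge and hold it

## Robot

A 6-joint arm with a two-finger parallel gripper is mounted at the origin on the work surface. World frame = base frame: x ahead of the robot, y to its left, z up, the work surface at z = 0. Lengths are in m, angles in degrees, forces in N, time in s.
With the tool pointing down it reaches from about 0.3 to 0.75 m from the base axis. Payload 8.5 kg.
Tool frame: the origin (TCP) lies at the very end of the fingers, on their centre line; the grasp point (between the pads) lies 19 mm behind it; x points along the fingers, y is the direction in which the jaws open and shut, and the axes are right-handed (so a half turn about x gives the same grasp; the last joint's range is limited). The gripper opens to 85 mm and grips with 20 to 120 N. Pads are 22 mm wide; open, the fingers measure 114 mm over their backs; the gripper's body (76 mm by 85 mm) begins 54 mm behind the grasp point. The pads swing forward as they close: fully open they stand 13 mm farther back than shut.
Start: joints at [-86.477, 21.807, 74.336, -0, 83.858, -12.336], TCP at [0.15, -0.529, 0.21] pointing down, gripper open.
Joint ranges: [-178.18, 178.18], [-50.72, 133.34], [12.68, 142.11], [-81.47, 261.47], [9.98, 163.14], [-165.26, 165.26]. Speed limits (degrees/s): [136.94, 136.94, 180, 180, 180, 180].

## Interface

Orientations are given as a 3x3 rotation matrix whose columns are the frame's x, y, z axes.
In Python, from rig import sensors, cams, env gives the robot as it stands.
- The arm moves only by the shell command python3 -m crank 'ROWS' [FORCE]. ROWS is a JSON object of lists of equal length, an entry for each row: "hand": the closure in counts, from 0 (fully open) to 255 (shut); "translation": the shift along the tool's x, y, z in m, a list of three; "dr": the turn, a rotation vector about the tool's x, y, z in rad, a list of three. A call has 1 to 5 rows; each row is the pose to reach, as a shift and turn from the pose commanded when the call began, along the tool's axes at that moment; what a row does not reach only later rows make up. A row lasts 1/10 s, in which the tool goes at most 50 mm and 8.59 degrees, less where a joint would pass 70% of its speed; a pose out of reach is approached as far as the arm can. A call with a gripper value outside its range is refused whole. The fingers move at their own pace and stop on an object; FORCE is the grip in N (left out, the last holds). Time passes only in rows, so rows that repeat a pose let the fingers close. It gives the time, the measured TCP pose, the force and the opening at its end, in the units of the state.
- sensors.observe(): the state, without advancing time (a new reading comes with each control period).
- cams.get_image(name): name is "scene" or "side" or "wrist"; returns (picture, depth): 400x640x3 uint8, blue, green, red; 400x640 float32, m along the optical axis (not along the pixel's ray), 0 where there is no reading.
- cams.calibration(name): a dict with "vertical_fov" (degrees; the focal length in pixels is half the picture's height over the tangent of half this angle, whatever the lens; pixels are square), "cx", "cy" (the principal point, pixels), "distortion" ([k1, k2, p1, p2, k3] as OpenCV has them; the pictures are not rectified), "extrinsics" (4x4, takes a point from camera to world coordinates). Camera axes: x right, y down, z forward; pixel columns grow to the right and rows downward; lengths in m; the calibration is good to about 2 mm. A picture is of the moment at which its call begins: read the wrist's pose just before it. calibration takes no time and is no camera call; for the wrist camera it gives the pose at the moment of the call.
- env.close_job(): hands the job in, once; it reports no verdict.
The state is a dict: "time_s": time; "q": joint angles; "qvel": joint speeds; "joint_efforts": joint torques, N m; "position": TCP position; "tool_rot": TCP orientation; "ft_force": force on the tool from outside, world axes, zero at the start; "wrist_torque": the same for the moment, N m; "grip_width": finger opening in m.
Only numpy, scipy, OpenCV 4.12 (cv2) and the standard library are available. Lean on these libraries where they do the work, as an engineer would, in place of code of your own. Each camera call takes 0.05 s, during which the arm holds its last target. There are 200 camera calls.

## Task

The stand of the clear hip-joint model leans forward because the two front feet of its metal base plate are worn down. Take the wooden wedge, lay it flat on the desk with its thin end towards the middle of the plate's front edge and push it straight under until the plate is level and both front feet are just off the desk, without shoving the stand out of its place, touching it with the robot or disturbing the other things on the desk. Finish while still holding the wedge in the gripper, with the plate resting on it, so that I can stick new feet on.

Things in the scene. Friction and masses are not known exactly. Their poses are not given: they have to be found in the camera images.
- stand: Stand, loose, 1.2 kg: aluminium plate 180 long x 160 wide x 10 mm thick on four rubber feet, carrying a clear acrylic hip joint; 310 mm tall in all, the front 25 mm of the plate bare above. Origin: centre of the plate's underside; x along the 180 mm towards the rear, z square to the plate, up. The front edge (a 160 mm side) faces the robot's left (+y) within 30 degrees; only the wedge goes there.
- plate_edge (a point): Middle of the plate's lower front edge, where the wedge goes under; axes as stand (x points under the plate, square to the edge). As found the plate leans down to the front by 0.033 rad, so this edge is 4.5 mm above the desk; 10 mm when level. The rubber feet grip the desk; plate and wedge slide easily on each other: a few newtons push the wedge in.
- foot_a (a point): Lowest point of the front foot on the plate's +y side (15 mm behind the front edge, 60 mm from the middle; domed, 5 mm high; the rear feet are 10 mm high): on the desk as found, 5 mm above it when the plate is level
- foot_b (a point): Lowest point of the front foot on the plate's -y side, otherwise like foot_a
- wedge: Varnished light wooden wedge, loose, 70 g, 165 long x 30 mm wide, lying flat on its underside. 2 mm thick at the thin end, rising evenly over 130 mm to 24 mm, then a level-topped heel 35 mm long. Origin: centre of the underside; x along the length towards the thin end, y across, z up.
- wedge_tip (a point): Middle of the wedge's thin end, at the underside (82.5 mm along +x from the wedge's origin). The plate's front edge rides up the slope: first touch when this point is about 15 mm past the edge, level at 47 mm past it
- wedge_heel (a point): Centre of the wedge's 35 x 30 x 24 mm heel, 12 mm above the underside (65 mm along -x from the wedge's origin): the place to grip, across the 30 mm width
- knee_model: bystander: knee implant on two cream bone stumps, 235 long (x) x 68 wide x 56 mm high, lying on the desk; origin under its middle
- mouse: bystander: black computer mouse, 104 long (x) x 62 wide x 35 mm high; origin under its middle
- reflex_hammer: bystander: reflex hammer with steel shaft and black rubber head, 240 long (x, head at +x) x 64 wide x 23 mm high; origin under its middle

How it is judged:
By the outcome, as a careful person would: the job done as asked, in the order asked, and still so for the second after the job is handed in, while the arm keeps its last pose, push and grip.
It also fails if it takes over 35 s, if anything falls off the work surface, if the arm or the gripper's body presses on something with over 40 N, if the wrist force passes 120 N, or if a joint passes its speed limit or range.

## Working session

There is one attempt and no reset: what is moved stays moved. The work goes in short steps, Python scripts to look and compute and a shell command to move; the robot and the scene stay as the last step left them, time stands still between calls to the robot, and variables do not carry over. Pictures are saved under pics/ and viewed, about 8 in all and at most 12, crops included, and the job is handed in when it is done.

```bash
mkdir -p pics; ls; cat > h.py <<'E'
import numpy as np, cv2
from rig import sensors, cams, env
def K(c):
    f=200/np.tan(np.radians(c["vertical_fov"]/2)); return np.array([[f,0,c["cx"]],[0,f,c["cy"]],[0,0,1]])
def ray(c,px):
    p=cv2.undistortPoints(np.array(px,float).reshape(-1,1,2),K(c),np.array(c["distortion"],float))[:,0]
    T=np.array(c["extrinsics"]); d=np.c_[p,np.ones(len(p))]
    return T[:3,3],d@T[:3,:3].T,d
def onplane(c,px,z=0.):
    o,d,_=ray(c,px); return o+d*((z-o[2])/d[:,2])[:,None]
def cloud(c,dep):
    v,u=np.nonzero(dep>0); o,d,_=ray(c,np.c_[u,v]); return u,v,o+d*dep[v,u][:,None]
def proj(c,P):
    T=np.linalg.inv(np.array(c["extrinsics"])); r=cv2.Rodrigues(T[:3,:3])[0]
    return cv2.projectPoints(np.array(P,float).reshape(-1,1,3),r,T[:3,3],K(c),np.array(c["distortion"],float))[0][:,0]
E
python3 - <<'E'
from h import *
print(sensors.observe())
for n in ("scene","side"):
    im,d=cams.get_image(n); c=cams.calibration(n); print(n,c)
    cv2.imwrite(f"pics/{n}0.png",im); np.savez(f"{n}0.npz",im=im,d=d)
E
```

```text
pics
{'time_s': 0.0, 'q': array([-8.64766491e+01,  2.18409572e+01,  7.43847986e+01, -9.57360067e-05,
        8.38582485e+01, -1.23351390e+01]), 'qvel': array([ 0.08499888,  0.06108008,  0.00626712,  0.00721302, -0.03361974,
        0.06031961]), 'joint_efforts': array([-2.78880783e-03, -4.48460162e+01, -2.31281573e+01, -3.64371126e-04,
        4.74621382e-03, -2.92849018e-05]), 'position': array([ 0.15027711, -0.52873409,  0.20911185]), 'tool_rot': array([[-9.17609677e-05,  2.73262484e-01, -9.61939502e-01],
       [ 1.46327771e-03, -9.61938440e-01, -2.73262322e-01],
       [-9.99998925e-01, -1.43265945e-03, -3.11590500e-04]]), 'ft_force': array([0.83828331, 0.04934831, 0.16575362]), 'wrist_torque': array([-0.01760988,  0.00531234,  0.01634468]), 'grip_width': 0.0853568391272804}
scene {'vertical_fov': 44.315750953701865, 'cx': 315.9616538003986, 'cy': 199.08186715425654, 'distortion': array([-0.14425106,  0.        ,  0.        ,  0.        ,  0.        ]), 'extrinsics': array([[-0.88048957,  0.35348415, -0.31589092,  1.0996238 ],
       [ 0.47405236,  0.65154854, -0.59224899,  0.93758072],
       [-0.00353236, -0.67121789, -0.74125169,  1.18946436],
       [ 0.        ,  0.        ,  0.        ,  1.        ]])}
side {'vertical_fov': 49.46680430397477, 'cx': 324.758624402329, 'cy': 199.6454475407856, 'distortion': array([-0.09481084,  0.        ,  0.        ,  0.        ,  0.        ]), 'extrinsics': array([[-6.59114836e-01, -5.32476349e-01,  5.31071153e-01,
        -2.15917061e-01],
       [-7.52042298e-01,  4.66792155e-01, -4.65335864e-01,
         7.91149240e-01],
       [-1.19505647e-04, -7.06097742e-01, -7.08114372e-01,
         1.19040605e+00],
       [ 0.00000000e+00,  0.00000000e+00,  0.00000000e+00,
         1.00000000e+00]])}
```

View pics/scene0.png

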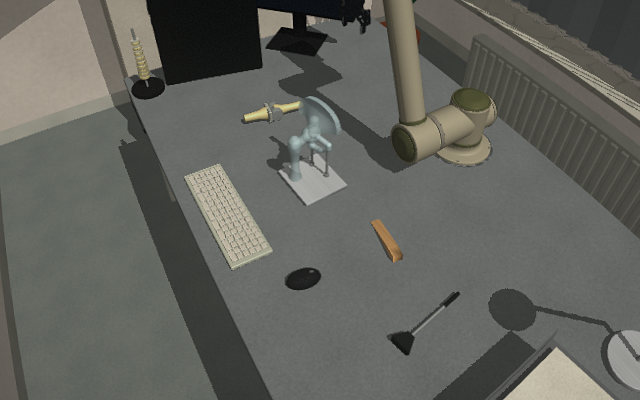

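View pics/side0.png

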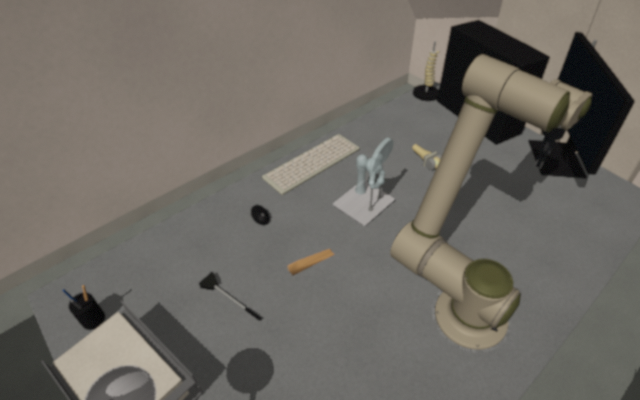

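Scene: the plate's corners are near (279,168), (309,203) and (347,184). The wedge runs from (376,221) to (400,260), with the mouse at (303,278) and the hammer at (425,325). The side view agrees, with the wedge at (311,261) and the plate at (364,205). Next I'll measure the wedge and plate.

```bash
python3 - <<'E'
from h import *
for n in ("scene","side"):
    z=np.load(n+"0.npz"); im,d=z["im"],z["d"]; c=cams.calibration(n)
    hsv=cv2.cvtColor(im,cv2.COLOR_BGR2HSV)
    u,v,P=cloud(c,d); H=hsv[v,u]
    reg=(P[:,0]>.1)&(P[:,0]<.8)&(abs(P[:,1])<.7)
    w=reg&(H[:,0]>5)&(H[:,0]<22)&(H[:,1]>110)&(P[:,2]<.05)&(P[:,1]>-.1)
    m=np.zeros(d.shape,np.uint8); m[v[w],u[w]]=1
    k,l,s,_=cv2.connectedComponentsWithStats(m); b=1+s[1:,4].argmax(); Q=P[w][l[v[w],u[w]]==b]
    ce,sz,an=cv2.minAreaRect((Q[:,:2]*1000).astype(np.float32)); print(n,"wedge",len(Q),ce,sz,an)
    a=np.linalg.svd(Q[:,:2]-Q[:,:2].mean(0),full_matrices=False)[2][0]; t=(Q[:,:2]-np.array(ce)/1000)@a
    print(" axis",a,[(round(x,3),round(float(np.median(Q[abs(t-x)<.01,2])),4)) for x in np.linspace(-.08,.08,9) if (abs(t-x)<.01).any()])
    p=reg&(H[:,1]<40)&(H[:,2]>130)&(P[:,2]<.04)&(P[:,2]>0.003)
    m[:]=0; m[v[p],u[p]]=1; k,l,s,_=cv2.connectedComponentsWithStats(m)
    for b in np.argsort(-s[1:,4])[:3]+1:
        Q=P[p][l[v[p],u[p]]==b]; r=cv2.minAreaRect((Q[:,:2]*1000).astype(np.float32)); print(" plate",len(Q),r,np.median(Q[:,2]),s[b]); print(cv2.boxPoints(r).tolist())
E
```

```text
scene wedge 478 (486.9125671386719, 236.3824462890625) (168.51834106445312, 33.96980667114258) 79.16373443603516
 axis [0.17167911 0.98515292] [(np.float64(-0.08), 0.0024), (np.float64(-0.06), 0.0055), (np.float64(-0.04), 0.0111), (np.float64(-0.02), 0.0158), (np.float64(0.0), 0.0173), (np.float64(0.02), 0.0211), (np.float64(0.04), 0.0235), (np.float64(0.06), 0.0251), (np.float64(0.08), 0.0213)]
 plate 1401 ((562.0798950195312, -91.690673828125), (168.56210327148438, 188.2421112060547), 5.50491189956665) 0.016889550934639397 [ 279  161   68   45 1401]
[[469.158447265625, -6.08888053894043], [487.2166748046875, -193.4628143310547], [655.0013427734375, -177.29246520996094], [636.943115234375, 10.081466674804688]]
 plate 139 ((508.7027893066406, -150.97105407714844), (110.228759765625, 34.54513931274414), 74.11846923828125) 0.019409739024053296 [313 153  12  19 139]
[[477.00750732421875, -199.25506591796875], [510.2340393066406, -208.70831298828125], [540.3980712890625, -102.68704223632812], [507.1715393066406, -93.23379516601562]]
 plate 65 ((541.4102172851562, 525.8538818359375), (126
[... 866 characters left out ...]
625, -185.36386108398438], [660.1029052734375, -168.52490234375], [642.01953125, 14.608535766601562]]
 plate 4 ((510.30938720703125, 524.23291015625), (13.439399719238281, 2.218169927597046), 12.081599235534668) 0.01447142113368105 [234 301   4   3   4]
[[503.5063781738281, 523.9110107421875], [503.9706726074219, 521.741943359375], [517.1124267578125, 524.5548095703125], [516.6480712890625, 526.723876953125]]
 plate 2 ((538.871826171875, 529.7635498046875), (7.261063098907471, 0.0), 177.5555419921875) 0.010841739083324864 [229 297   2   2   2]
[[542.4990234375, 529.6087036132812], [542.4990234375, 529.6087036132812], [535.24462890625, 529.9183959960938], [535.24462890625, 529.9183959960938]]
```

```bash
cat >> h.py <<'E'
def rel(target,heading=None):
    s=sensors.observe(); R=s["tool_rot"]; print("t",round(s["time_s"],2),"pos",s["position"].round(4),"heading",np.degrees(np.arctan2(R[1,1],R[0,1])).round(2),"down",R[:,0].round(3),"F",s["ft_force"].round(1),"w",round(s["grip_width"],4),"q",s["q"].round(0))
    print("tool shift",(R.T@(np.array(target)-s["position"])).round(4))
    if heading is not None: print("dr x",-np.radians(heading-np.degrees(np.arctan2(R[1,1],R[0,1]))).round(4))
E
python3 -m crank '{"hand":[0,0,0,0,0],"translation":[[-0.018,-0.037,0],[-0.036,-0.074,0],[-0.054,-0.111,0],[-0.072,-0.148,0],[-0.09,-0.186,0]],"dr":[[-0.14,0,0],[-0.28,0,0],[-0.42,0,0],[-0.56,0,0],[-0.7,0,0]]}' 40
python3 -c "
from h import *
rel([.33,-.10,.34],-8.5)"
```

```text
time_s: 0.6
position: [0.0992, -0.3484, 0.3]
tool_rot: [[-0.0, 0.832, -0.555], [0.001, -0.555, -0.832], [-1.0, -0.0, -0.001]]
ft_force: [0.1, -0.8, 1.3]
grip_width: 0.0852
t 0.6 pos [ 0.0992 -0.3484  0.3   ] heading -33.69 down [-0.     0.001 -1.   ] F [ 0.1 -0.8  1.3] w 0.0852 q [-93.  -1.  89.  -0.  92. -59.]
tool shift [-0.0398  0.0542 -0.3347]
dr x -0.4397
```

```bash

python3 -m crank '{"hand":[0,0,0,0,0],"translation":[[-0.006,0.007,-0.042],[-0.012,0.014,-0.084],[-0.018,0.021,-0.126],[-0.024,0.028,-0.168],[-0.03,0.034,-0.21]],"dr":[[-0.09,0,0],[-0.18,0,0],[-0.27,0,0],[-0.36,0,0],[-0.44,0,0]]}' >/dev/null
python3 -c "
from h import *
rel([.33,-.08,.34],-8.5); rel([.39,.18,.32],-8.5)"
```

```text
t 1.1 pos [ 0.2458 -0.1935  0.3299] heading -8.66 down [ 0. -0. -1.] F [ 0.4 -0.1  0.3] w 0.0853 q [-60.  -8.  90.   0.  98. -52.]
tool shift [-0.0101  0.0661 -0.1249]
dr x -0.0028
t 1.1 pos [ 0.2458 -0.1935  0.3299] heading -8.66 down [ 0. -0. -1.] F [ 0.4 -0.1  0.3] w 0.0853 q [-60.  -8.  90.   0.  98. -52.]
tool shift [ 0.0099  0.0863 -0.391 ]
dr x -0.0028
```

```bash

python3 -m crank '{"hand":[0,0,0,0,0],"translation":[[-0.005,0.022,-0.042],[-0.01,0.044,-0.084],[-0.01,0.066,-0.125],[-0.01,0.069,-0.17],[-0.01,0.072,-0.215]],"dr":[[0,0,0],[0,0,0],[0,0,0],[0,0,0],[0,0,0]]}' >/dev/null
python3 -c "
from h import *
rel([.40,.18,.32])"
python3 -m crank '{"hand":[0,0,0,0,0],"translation":[[0.005,0.004,-0.045],[0.01,0.008,-0.09],[0.015,0.012,-0.135],[0.02,0.016,-0.18],[0.02,0.016,-0.18]],"dr":[[0,0,0],[0,0,0],[0,0,0],[0,0,0],[0,0,0]]}' >/dev/null
python3 -c "
from h import *
rel([.495,.29,.22],-8.5)"
```

```text
t 1.6 pos [0.3494 0.0083 0.3395] heading -8.81 down [-0.001  0.    -1.   ] F [ 0.8 -0.8  0.7] w 0.0853 q [-18.  -4.  85.  -0.  99.  -9.]
tool shift [ 0.0195  0.0237 -0.1775]
t 2.1 pos [0.3925 0.1856 0.3183] heading -8.48 down [-0.003  0.001 -1.   ] F [-0.  -0.7 -0.7] w 0.0853 q [10.  6. 78.  0. 96. 18.]
tool shift [ 0.0981  0.0863 -0.1184]
dr x 0.0003
```

```bash

python3 -m crank '{"hand":[0,0,0,0,0],"translation":[[0.025,0.022,-0.03],[0.05,0.044,-0.06],[0.075,0.066,-0.09],[0.098,0.086,-0.118],[0.098,0.086,-0.118]],"dr":[[0,0,0],[0,0,0],[0,0,0],[0,0,0],[0,0,0]]}' >/dev/null
python3 - <<'E'
from h import *
rel([.495,.303,.1],-8.5)
c=cams.calibration("wrist"); im,d=cams.get_image("wrist"); cv2.imwrite("pics/w1.png",im); np.savez("w1.npz",im=im,d=d,**{k:np.array(v) for k,v in c.items()})
E
```

```text
t 2.6 pos [0.4964 0.286  0.217 ] heading -8.78 down [-0.007 -0.002 -1.   ] F [-1.4 -0.8 -1.4] w 0.0854 q [18. 24. 69.  0. 87. 27.]
tool shift [ 0.117  -0.0032 -0.017 ]
dr x -0.0049
```

View pics/w1.png

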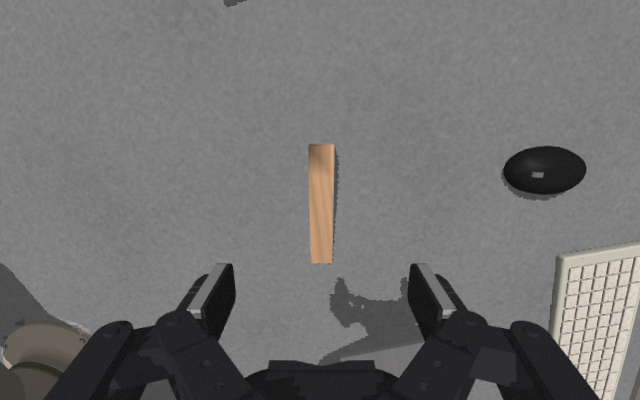

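The wrist view shows the wedge with its heel at the top (321,145) and thin end at (320,263). The mouse is at (545,170), well clear, and the plate is at the bottom (370,355).

```bash
python3 - <<'E'
from h import *
z=np.load("w1.npz"); im,d=z["im"],z["d"]; c=z
hsv=cv2.cvtColor(im,cv2.COLOR_BGR2HSV)
m=cv2.inRange(hsv,(5,80,60),(22,255,255)); m[:, :250]=0; m[:,400:]=0
v,u=np.nonzero(m); print(u.min(),u.max(),v.min(),v.max())
rows=[(np.r_[np.nonzero(m[r])[0]].min()-.5,np.nonzero(m[r])[0].max()+.5,r) for r in range(v.min()+2,v.max()-1,4)]
vm,vM=v.min()-.5,v.max()+.5
L=vM-vm
# top height per row fraction from thin end
mid=[];
for a,b,r in rows:
    s=(vM-r)/L*.165; h=min(.024,.002+.022*s/.13); A,B=onplane(c,[[a,r],[b,r]],h); mid.append((A+B)/2)
mid=np.array(mid); k=np.polyfit(mid[:,1],mid[:,0],1); print("x=",k,"heading of thin dir",np.degrees(np.arctan2(-1,-k[0])))
uc=(u.min()+u.max())/2
tip=onplane(c,[[uc,vM]],.002)[0]; heel=onplane(c,[[uc,vm]],.024)[0]; print("tip",tip,"heelend",heel,np.linalg.norm(tip[:2]-heel[:2]))
E
```

```text
309 333 144 262
x= [0.15499724 0.44835805] heading of thin dir -98.81057876234865
tip [0.47250833 0.15727875 0.002     ] heelend [0.49834055 0.3226924  0.024     ] 0.16741856825705917
```

```bash
python3 -c "
from h import *
rel([.4955,.304,.003],-8.8)"
python3 -m crank '{"hand":[0,0,0,0,0],"translation":[[0.04,0,-0.018],[0.085,-0.001,-0.018],[0.13,-0.002,-0.018],[0.17,-0.002,-0.018],[0.195,-0.002,-0.018]],"dr":[[0,0,0],[0,0,0],[0,0,0],[0,0,0],[0,0,0]]}' 
python3 -c "
from h import *
rel([.4955,.304,.003],-8.8)"
```

```text
t 2.65 pos [0.4958 0.2851 0.2193] heading -8.79 down [-0.005 -0.002 -1.   ] F [ 0.6 -0.8  0.6] w 0.0855 q [18. 24. 69. -0. 87. 27.]
tool shift [ 0.2163 -0.0023 -0.0191]
dr x 0.0002
time_s: 3.15
position: [0.4956, 0.3019, 0.0255]
tool_rot: [[-0.002, 0.988, -0.154], [-0.001, -0.154, -0.988], [-1.0, -0.001, 0.001]]
ft_force: [0.5, -0.2, 0.0]
grip_width: 0.0857
t 3.15 pos [0.4956 0.3019 0.0255] heading -8.86 down [-0.002 -0.001 -1.   ] F [ 0.5 -0.2  0. ] w 0.0857 q [20. 36. 84. -0. 61. 29.]
tool shift [ 0.0225 -0.0004 -0.0021]
dr x -0.0011
```

```bash

python3 -m crank '{"hand":[0,0,0,100,100],"translation":[[0.01,0,-0.002],[0.02,0,-0.002],[0.022,0,-0.002],[0.022,0,-0.002],[0.022,0,-0.002]],"dr":[[0,0,0],[0,0,0],[0,0,0],[0,0,0],[0,0,0]]}' 
python3 -m crank '{"hand":[255,255,255,255,255],"translation":[[0,0,0],[0,0,0],[0,0,0],[0,0,0],[0,0,0]],"dr":[[0,0,0],[0,0,0],[0,0,0],[0,0,0],[0,0,0]]}' 60
python3 - <<'E'
from h import *
rel([.4955,.304,.003],-8.8)
c=cams.calibration("wrist"); im,d=cams.get_image("wrist"); cv2.imwrite("pics/w2.png",im); np.savez("w2.npz",im=im,d=d,**{k:np.array(v) for k,v in c.items()})
E
```

```text
time_s: 3.65
position: [0.4975, 0.3053, 0.0059]
tool_rot: [[0.002, 0.988, -0.153], [0.001, -0.153, -0.988], [-1.0, 0.002, -0.001]]
ft_force: [-0.1, 0.0, 0.5]
grip_width: 0.0591
time_s: 4.15
position: [0.4969, 0.3052, 0.0047]
tool_rot: [[-0.0, 0.988, -0.153], [0.0, -0.153, -0.988], [-1.0, -0.0, -0.0]]
ft_force: [-0.1, -1.0, -0.1]
grip_width: 0.0001
t 4.15 pos [0.4969 0.3052 0.0047] heading -8.82 down [-0.  0. -1.] F [-0.1 -1.  -0.1] w 0.0001 q [20. 38. 84.  0. 58. 29.]
tool shift [ 0.0017 -0.0012  0.0014]
dr x -0.0004
```

View pics/w2.png

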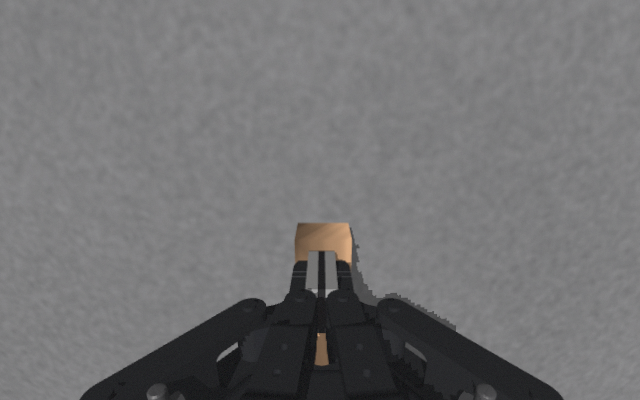

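Grip width is 0: the fingers shut without holding the heel. The orange wedge is visible both ahead of (323,235) and between (322,350) the fingers. I'll check heights before acting.

```bash
python3 - <<'E'
from h import *
z=np.load("w2.npz"); im,d=z["im"],z["d"]
u,v,P=cloud(z,d)
hsv=cv2.cvtColor(im,cv2.COLOR_BGR2HSV)
for px in [(310,230),(323,230),(340,230),(323,245),(300,255),(345,255),(315,258),(330,258),(322,258),(322,345),(322,355),(300,275),(340,275),(250,200),(400,200)]:
    i=(u==px[0])&(v==px[1]); print(px,im[px[1],px[0]],P[i].round(4))
im2,d2=cams.get_image("scene"); print(sensors.observe()["grip_width"])
c=cams.calibration("scene"); p=proj(c,[[.49,.26,.03]])[0].astype(int); print(p)
crop=im2[p[1]-60:p[1]+60,p[0]-80:p[0]+80]; cv2.imwrite("pics/s2.png",cv2.resize(crop,None,fx=4,fy=4))
E
```

```text
(310, 230) [ 69  88 110] [[0.4911 0.3211 0.0118]]
(323, 230) [ 88 115 144] [[0.4982 0.3201 0.0119]]
(340, 230) [113 147 188] [[0.5075 0.3182 0.0111]]
(323, 245) [ 93 120 153] [[0.4976 0.3162 0.0227]]
(300, 255) [ 76  98 123] [[0.4846 0.3124 0.0231]]
(345, 255) [123 162 204] [[0.5083 0.309  0.0236]]
(315, 258) [116 116 117] [[0.4937 0.3169 0.0371]]
(330, 258) [115 116 117] [[0.5008 0.3154 0.0364]]
(322, 258) [32 30 31] [[0.4971 0.3164 0.0371]]
(322, 345) [ 75  98 124] [[0.486  0.2445 0.0164]]
(322, 355) [ 75  97 123] [[0.4845 0.2351 0.0151]]
(300, 275) [40 37 37] [[0.4865 0.3141 0.0462]]
(340, 275) [42 39 37] [[0.5046 0.3111 0.0458]]
(250, 200) [128 127 127] [[ 0.4581  0.3396 -0.0016]]
(400, 200) [128 128 128] [[ 0.5446  0.3265 -0.0007]]
-2.1469667035029588e-05
[389 239]
```

View pics/s2.png

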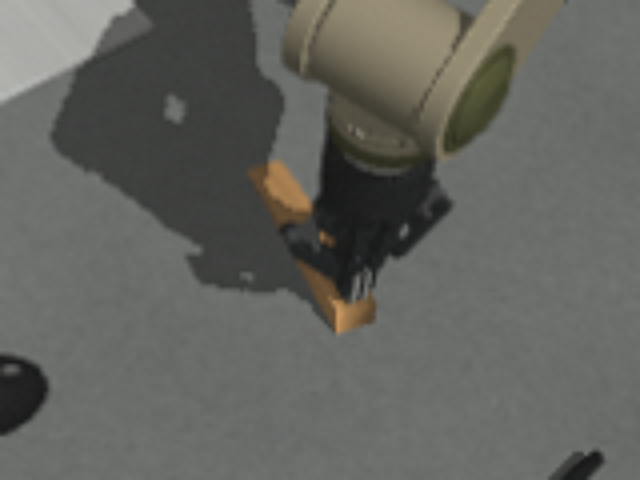

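The fingers shut above the wedge top, although the reported TCP height is 4.7 mm. I'll measure where the fingertips really are relative to the TCP.

```bash
python3 - <<'E'
from h import *
for n,tz,box in (("w1",.2185,(150,480,250,330)),("w2",.0047,(285,360,245,330))):
    z=np.load(n+".npz"); im,d=z["im"],z["d"]; u,v,P=cloud(z,d)
    print(n,"cam",z["extrinsics"][:3,3].round(4))
    i=(u>box[0])&(u<box[1])&(v>box[2])&(v<box[3])&(P[:,2]>tz+(.0 if n=="w1" else .022))&(im[v,u].ptp(1) if False else np.ptp(im[v,u].astype(int),axis=1)<12)
    if n=="w1": i&=P[:,2]>.15
    Q=P[i]; o=np.argsort(Q[:,2])[:8]
    print((Q[o]-[0,0,tz]).round(4), u[i][o],v[i][o])
E
```

```text
w1 cam [0.5084 0.3677 0.3802]
[[0.5369 0.2766 0.0313]
 [0.5376 0.2837 0.0317]
 [0.5368 0.2775 0.0318]
 [0.5375 0.2828 0.0321]
 [0.4515 0.2899 0.0321]
 [0.5381 0.2857 0.0323]
 [0.5358 0.2722 0.0324]
 [0.5367 0.2786 0.0324]] [408 409 408 409 234 410 407 408] [284 272 283 274 284 269 293 282]
w2 cam [0.5077 0.3865 0.1682]
[[0.4941 0.3167 0.0248]
 [0.4931 0.3169 0.0249]
 [0.4936 0.3171 0.0254]
 [0.4926 0.3173 0.0256]
 [0.4917 0.3175 0.0257]
 [0.5    0.3157 0.0257]
 [0.4946 0.3166 0.0258]
 [0.5025 0.3154 0.0259]] [316 314 315 313 311 328 317 333] [251 251 251 251 251 252 252 252]
```

The tips really sit about 18–25 mm higher than the reported TCP, both open and shut. So I'll part the fingers to about 45 mm, lower another ~18 mm while watching the force, then close.

```bash

python3 -m crank '{"hand":[120,120,120,120,120],"translation":[[-0.005,0,0],[-0.005,0,0],[-0.005,0,0],[-0.005,0,0],[-0.005,-0.001,0]],"dr":[[0,0,0],[0,0,0],[0,0,0],[0,0,0],[0,0,0]]}' 40
python3 -m crank '{"hand":[120,120,120,120,120],"translation":[[0.005,0,0],[0.01,0,0],[0.013,0,0],[0.016,0,0],[0.016,0,0]],"dr":[[0,0,0],[0,0,0],[0,0,0],[0,0,0],[0,0,0]]}' 

```

```text
time_s: 4.75
position: [0.4959, 0.3053, 0.0097]
tool_rot: [[-0.0, 0.988, -0.153], [-0.0, -0.153, -0.988], [-1.0, -0.0, 0.0]]
ft_force: [-0.3, 0.0, 0.2]
grip_width: 0.0451
time_s: 5.25
position: [0.4957, 0.3052, -0.0068]
tool_rot: [[-0.001, 0.988, -0.153], [-0.0, -0.153, -0.988], [-1.0, -0.001, 0.0]]
ft_force: [0.1, 0.6, 0.6]
grip_width: 0.0455
```

```bash

python3 -m crank '{"hand":[120,120,120],"translation":[[0.003,0,0],[0.006,0,0],[0.006,0,0]],"dr":[[0,0,0],[0,0,0],[0,0,0]]}'
python3 - <<'E'
from h import *
z={k:np.array(v) for k,v in cams.calibration("wrist").items()}; im,d=cams.get_image("wrist"); cv2.imwrite("pics/w3.png",im); np.savez("w3.npz",im=im,d=d,**z)
u,v,P=cloud(z,d); sp=np.ptp(im[v,u].astype(int),axis=1)
for a,b in((230,318),(325,420)):
    i=(u>a)&(u<b)&(v>230)&(v<300)&(P[:,2]>.006)&(sp<12); Q=P[i]; o=np.argsort(Q[:,2])[:5]; print(Q[o].round(4),u[i][o],v[i][o])
E
```

```text
time_s: 5.55
position: [0.4957, 0.3053, -0.0127]
tool_rot: [[-0.001, 0.988, -0.153], [-0.0, -0.153, -0.988], [-1.0, -0.001, 0.0]]
ft_force: [-0.0, -0.1, 0.3]
grip_width: 0.0451
[[0.4713 0.308  0.0105]
 [0.4714 0.3086 0.0105]
 [0.4716 0.3094 0.0109]
 [0.4719 0.3106 0.011 ]
 [0.4718 0.31   0.011 ]] [278 278 278 278 278] [270 269 268 266 267]
[[0.5166 0.3032 0.0101]
 [0.5165 0.3028 0.0104]
 [0.5162 0.3005 0.0105]
 [0.5152 0.2963 0.0105]
 [0.5164 0.3023 0.0105]] [365 365 365 364 365] [266 267 271 278 268]
```

View pics/w3.png

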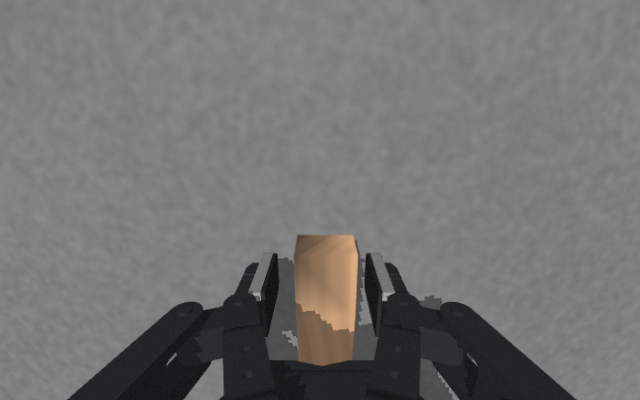

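The pads straddle the heel, with wedge columns 296–357 and pads at 270 and 372, and the tips about 10 mm above the desk. I'll go 3 mm lower and close.

```bash

python3 -m crank '{"hand":[120,255,255,255,255],"translation":[[0.003,0,0],[0.003,0,0],[0.003,0,0],[0.003,0,0],[0.003,0,0]],"dr":[[0,0,0],[0,0,0],[0,0,0],[0,0,0],[0,0,0]]}' 60
python3 - <<'E'
from h import *
E=np.array([.555,.003]);psi=np.radians(-84.5);a=np.array([np.cos(psi),np.sin(psi)])
for g in (.12,.03): 
    t=E-a*(g+.1475); print(g,t); rel([t[0],t[1],-.0155],5.5)
z={k:np.array(v) for k,v in cams.calibration("wrist").items()}; im,d=cams.get_image("wrist"); u,v,P=cloud(z,d)
hsv=cv2.cvtColor(im,cv2.COLOR_BGR2HSV)[v,u]; i=(hsv[:,0]>5)&(hsv[:,0]<22)&(hsv[:,1]>80)&(P[:,2]>.018)&(u>280)&(u<370)
print("heel end",P[i][np.argsort(-P[i][:,1])[:60]].mean(0))
E
```

```text
time_s: 6.1
position: [0.4959, 0.3053, -0.0153]
tool_rot: [[-0.0, 0.988, -0.153], [-0.0, -0.153, -0.988], [-1.0, -0.0, 0.0]]
ft_force: [0.9, 0.8, -0.1]
grip_width: 0.0285
0.12 [0.52936126 0.26926848]
t 6.1 pos [ 0.4959  0.3053 -0.0153] heading -8.82 down [-0. -0. -1.] F [ 0.9  0.8 -0.1] w 0.0285 q [20. 39. 85.  0. 56. 29.]
tool shift [0.0002 0.0386 0.0305]
dr x -0.25
0.03 [0.53798738 0.17968283]
t 6.1 pos [ 0.4959  0.3053 -0.0153] heading -8.82 down [-0. -0. -1.] F [ 0.9  0.8 -0.1] w 0.0285 q [20. 39. 85.  0. 56. 29.]
tool shift [0.0002 0.0609 0.1177]
dr x -0.25
heel end [0.48394472 0.3217431  0.02107728]
```

```bash

python3 -m crank '{"hand":[255,255,255,255,255],"translation":[[0,0.012,0.022],[0,0.024,0.045],[0,0.036,0.07],[0,0.048,0.095],[0,0.06,0.113]],"dr":[[-0.05,0,0],[-0.1,0,0],[-0.15,0,0],[-0.2,0,0],[-0.25,0,0]]}'
python3 -m crank '{"hand":[255,255],"translation":[[0,0,0],[0,0,0]],"dr":[[0,0,0],[0,0,0]]}' >/dev/null
python3 - <<'E'
from h import *
rel([.538,.18,-.0155],5.5)
for n in ("scene","side"):
    im,d=cams.get_image(n); c=cams.calibration(n); np.savez(n+"1.npz",im=im,d=d)
    p=proj(c,[[.555,.02,.01]])[0].astype(int)
    cv2.imwrite(f"pics/{n}1.png",cv2.resize(im[p[1]-60:p[1]+60,p[0]-80:p[0]+80],None,fx=5,fy=5)); print(n,p)
a,b=[cv2.imread(f"pics/{n}1.png") for n in("scene","side")]
cv2.imwrite("pics/both1.png",cv2.resize(np.vstack([a,b]),(448,600)) if 0 else cv2.resize(np.hstack([a,b]),(800,300)))
E
```

```text
time_s: 6.65
position: [0.538, 0.183, -0.0152]
tool_rot: [[-0.0, 0.995, 0.097], [-0.0, 0.097, -0.995], [-1.0, -0.0, 0.0]]
ft_force: [0.6, -0.6, -0.4]
grip_width: 0.0285
t 6.85 pos [ 0.5378  0.1845 -0.0153] heading 5.4 down [-0.  0. -1.] F [-0.2 -0.1  0. ] w 0.0285 q [ 7. 38. 88.  0. 54.  2.]
tool shift [ 0.0002 -0.0002  0.0045]
dr x -0.0017
scene [331 199]
side [344 216]
```

View pics/scene1.png

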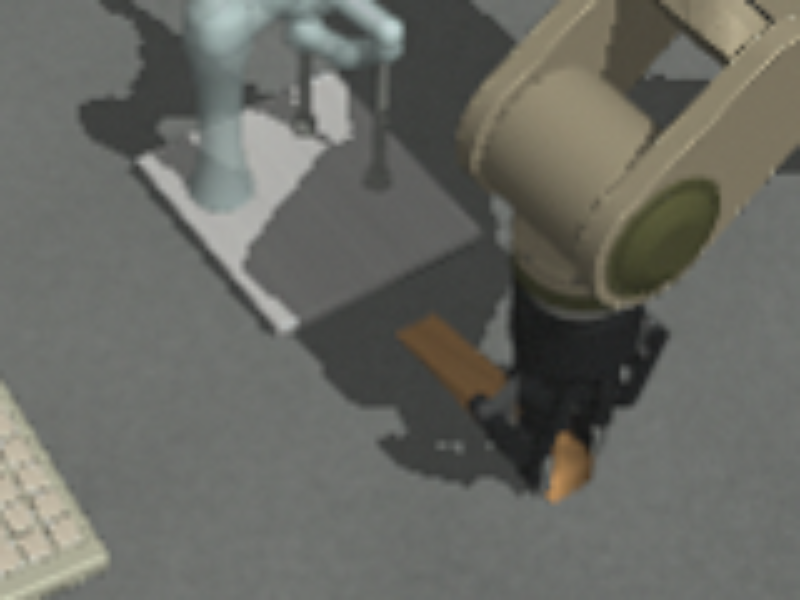

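Scene crop: the wedge, held in the gripper, points its tip (crop 415,325) at the plate's front edge, which runs from (290,330) to (482,235). I'll get a sharper reading of the edge corners from the unshadowed first pictures.

```bash
python3 - <<'E'
from h import *
o=[]
for n in("scene","side"):
    im=np.load(n+"0.npz")["im"]; c=cams.calibration(n); p=proj(c,[[.555,-.01,.01]])[0].astype(int); x,y=p[0]-40,p[1]-40; print(n,x,y)
    o.append(cv2.resize(im[y:y+60,x:x+80],None,fx=5,fy=5,interpolation=cv2.INTER_CUBIC))
    im=np.load(n+"1.npz")["im"]; o.append(cv2.resize(im[y:y+60,x:x+80],None,fx=5,fy=5,interpolation=cv2.INTER_CUBIC))
cv2.imwrite("pics/q.png",np.vstack([np.hstack(o[:2]),np.hstack(o[2:])]))
E
```

```text
scene 286 153
side 310 172
```

View pics/q.png

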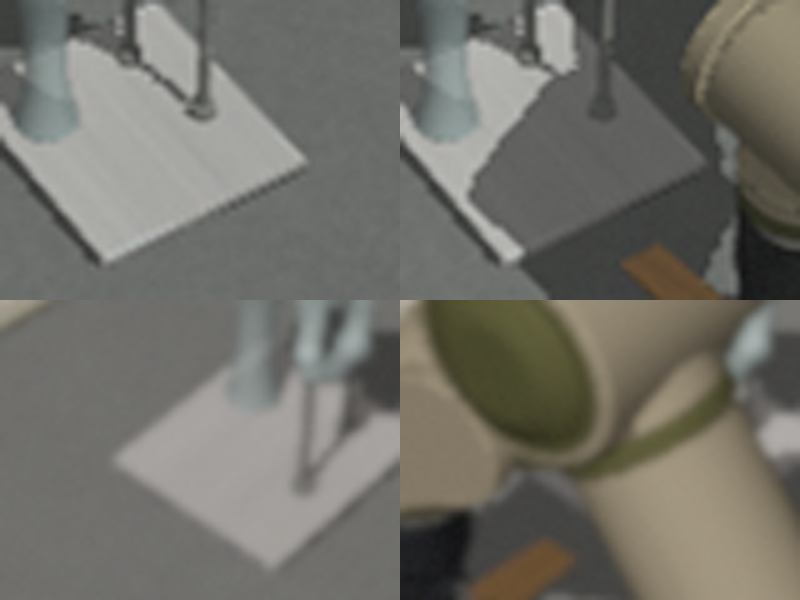

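Both pictures show the same edge. Scene front corners are at crop (105,263) and (307,159), side at (113,160) and (272,270). Tip middle is at scene (240,253) and side (162,248).

```bash
python3 - <<'E'
from h import *
for n,off,cor,tip in(("scene",(286,153),[(105,263),(307,159)],[(220,263),(260,243)]),("side",(310,172),[(113,160),(272,270)],[(147,240),(177,257)])):
    c=cams.calibration(n); f=lambda p:(np.array(p)+.5)/5-.5+off
    A=onplane(c,f(cor),.0145)[:,:2]; t=onplane(c,f(tip),.002)[:,:2]
    A=A[np.argsort(A[:,0])]; e=A[1]-A[0]; m=A.mean(0); L=np.linalg.norm(e); e/=L; inn=np.array([e[1],-e[0]]); tm=t.mean(0)
    print(n,A.round(4).tolist(),"L",L.round(4),"inward deg",np.degrees(np.arctan2(inn[1],inn[0])).round(2),"mid",m.round(4),"tip",tm.round(4),"gap",((m-tm)@inn).round(4),"lateral of tip",((tm-m)@e).round(4))
s=sensors.observe(); R=s["tool_rot"]; print("tcp tip pred",(s["position"]+R[:,2]*.1495)[:2], "time",s["time_s"])
E
```

```text
scene [[0.4772, -0.01], [0.6377, 0.0077]] L 0.1614 inward deg -83.7 mid [ 0.5574 -0.0011] tip [0.5519 0.0319] gap 0.0334 lateral of tip -0.0019
side [[0.4729, -0.0009], [0.6315, 0.0111]] L 0.159 inward deg -85.65 mid [0.5522 0.0051] tip [0.5488 0.0367] gap 0.0317 lateral of tip -0.001
tcp tip pred [0.55176232 0.03642726] time 6.95
```

```bash

python3 -m crank '{"hand":[255,255,255,255,255],"translation":[[0,0.001,0.01],[0,0.0015,0.02],[0,0.0015,0.03],[0,0.0015,0.038],[0,0.0015,0.04]],"dr":[[0,0,0],[0,0,0],[0,0,0],[0,0,0],[0,0,0]]}' 80
for i in 1; do python3 -m crank '{"hand":[255,255,255],"translation":[[0,0,0.003],[0,0,0.005],[0,0,0.005]],"dr":[[0,0,0],[0,0,0],[0,0,0]]}'; done
python3 -m crank '{"hand":[255,255,255],"translation":[[0,0,0.003],[0,0,0.005],[0,0,0.005]],"dr":[[0,0,0],[0,0,0],[0,0,0]]}'
python3 -m crank '{"hand":[255,255,255],"translation":[[0,0,0.003],[0,0,0.005],[0,0,0.005]],"dr":[[0,0,0],[0,0,0],[0,0,0]]}'
```

```text
time_s: 7.45
position: [0.5434, 0.1437, -0.0152]
tool_rot: [[0.0, 0.996, 0.095], [-0.0, 0.095, -0.996], [-1.0, 0.0, 0.0]]
ft_force: [-0.3, 1.1, 0.6]
grip_width: 0.0285
time_s: 7.75
position: [0.5437, 0.1397, -0.0152]
tool_rot: [[0.0, 0.995, 0.096], [-0.0, 0.096, -0.995], [-1.0, 0.0, 0.0]]
ft_force: [-0.4, -1.2, 0.6]
grip_width: 0.0285
time_s: 8.05
position: [0.5442, 0.1347, -0.0152]
tool_rot: [[0.0, 0.995, 0.096], [-0.0, 0.096, -0.995], [-1.0, 0.0, 0.0]]
ft_force: [0.5, -0.2, 2.4]
grip_width: 0.028
time_s: 8.35
position: [0.5446, 0.13, -0.0152]
tool_rot: [[-0.0, 0.995, 0.096], [0.0, 0.096, -0.995], [-1.0, 0.0, -0.0]]
ft_force: [-1.1, 2.7, 2.4]
grip_width: 0.0281
```

Contact starts at about 0.048–0.05 m of travel (2–3 N), as predicted. I'll continue straight and then check.

```bash

python3 -m crank '{"hand":[255,255,255,255,255],"translation":[[0,0,0.003],[0,0,0.006],[0,0,0.009],[0,0,0.012],[0,0,0.013]],"dr":[[0,0,0],[0,0,0],[0,0,0],[0,0,0],[0,0,0]]}'
python3 -m crank '{"hand":[255,255,255,255],"translation":[[0,0,0.003],[0,0,0.005],[0,0,0.007],[0,0,0.007]],"dr":[[0,0,0],[0,0,0],[0,0,0],[0,0,0]]}'
python3 - <<'E'
from h import *
rel([.538,.106,-.0155],5.5)
o=[]
for n,(x,y) in(("scene",(286,153)),("side",(310,172))):
    im,d=cams.get_image(n); np.savez(n+"2.npz",im=im,d=d)
    for k in (0,2): o.append(cv2.resize(np.load(f"{n}{k}.npz")["im"][y:y+60,x:x+80],None,fx=5,fy=5,interpolation=cv2.INTER_CUBIC))
    c=cams.calibration(n)
    for k in (0,2):
        z=np.load(f"{n}{k}.npz"); u,v,P=cloud(c,z["d"])
        R=[]
        for xr in (.48,.53,.58,.63):
            i=(abs(P[:,0]-xr)<.01)&(P[:,1]<-.002-.1*(.555-xr))&(P[:,1]>-.02-.1*(.555-xr))&(P[:,2]<.05); R.append((round(float(np.median(P[i,2])),4),int(i.sum())) if i.any() else None)
        print(n,k,R)
cv2.imwrite("pics/q2.png",np.vstack([np.hstack(o[:2]),np.hstack(o[2:])]))
E
```

```text
time_s: 8.85
position: [0.5458, 0.1171, -0.0152]
tool_rot: [[-0.0, 0.995, 0.096], [0.001, 0.096, -0.995], [-1.0, 0.0, -0.001]]
ft_force: [-0.6, 5.0, 0.9]
grip_width: 0.0284
time_s: 9.25
position: [0.5465, 0.11, -0.0152]
tool_rot: [[-0.0, 0.995, 0.096], [0.0, 0.096, -0.995], [-1.0, 0.0, -0.0]]
ft_force: [-0.3, 2.8, 3.1]
grip_width: 0.0284
t 9.25 pos [ 0.5465  0.11   -0.0152] heading 5.5 down [-0.  0. -1.] F [-0.3  2.8  3.1] w 0.0284 q [-1. 37. 89.  0. 53. -6.]
tool shift [ 0.0003 -0.0089  0.0032]
dr x -0.0001
scene 0 [(0.0133, 16), (0.0129, 39), (0.0139, 35), (0.0119, 44)]
scene 2 [None, (0.0169, 40), (0.0151, 43), (0.0166, 43)]
side 0 [(0.0107, 28), (0.0134, 20), (0.0131, 23), (0.014, 16)]
side 2 [None, (0.0151, 18), (0.0153, 21), None]
```

View pics/q2.png

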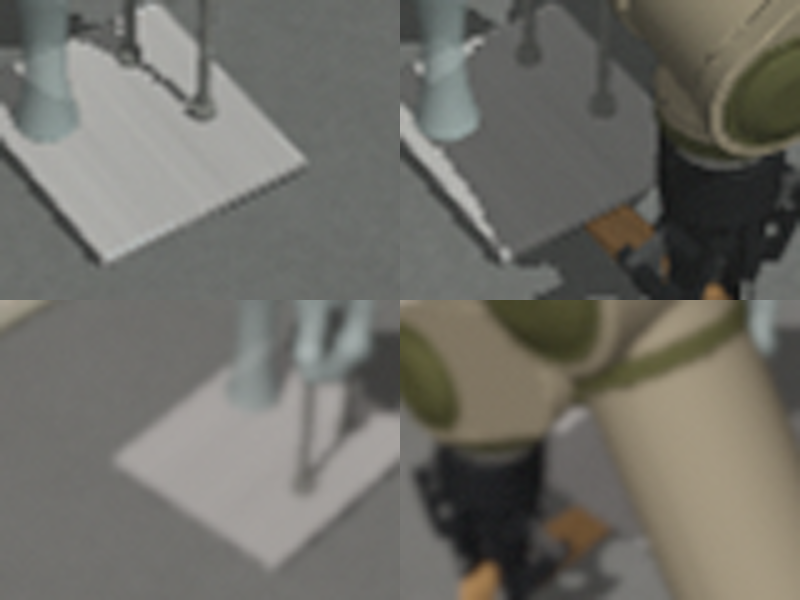

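The plate front has risen, the wedge is centred under the edge, and the plate corner hasn't shifted visibly. I'll push the last ~4.5 mm and then measure the pitch with plane fits.

```bash

python3 -m crank '{"hand":[255,255,255,255],"translation":[[0,0,0.002],[0,0,0.004],[0,0,0.0045],[0,0,0.0045]],"dr":[[0,0,0],[0,0,0],[0,0,0],[0,0,0]]}'
cat > lv.py <<'E'
from h import *
rel([.538,.1054,-.0155],5.5)
E=np.array([.555,.002]);inn=np.array([np.cos(np.radians(-84.6)),np.sin(np.radians(-84.6))]);lat=np.array([-inn[1],inn[0]])
for n in("scene","side"):
    im,d=cams.get_image(n); np.savez(n+"3.npz",im=im,d=d); c=cams.calibration(n); S=[]
    for im_,d_ in((np.load(n+"0.npz")["im"],np.load(n+"0.npz")["d"]),(im,d)):
        u,v,P=cloud(c,d_); s=(P[:,:2]-E)@inn; l=(P[:,:2]-E)@lat; S.append((u,v,P,s,l,np.ptp(im_[v,u].astype(int),axis=1),d_,im_))
    # pixels that are plate in both pictures
    M=[]
    for u,v,P,s,l,sp,d_,im_ in S:
        m=np.zeros(d_.shape,bool); k=(s>.005)&(s<.165)&(abs(l)<.074)&(P[:,2]>.005)&(P[:,2]<.028)&(sp<14); m[v[k],u[k]]=1; M.append(m)
    m=M[0]&M[1]
    for u,v,P,s,l,*_ in S:
        k=m[v,u]; A=np.c_[s[k],l[k],np.ones(k.sum())]; w=np.ones(k.sum(),bool)
        for _ in range(5): q=np.linalg.lstsq(A[w],P[k][w,2],rcond=None)[0]; r=abs(A@q-P[k][:,2]); w=r<.004
        print(n,w.sum(),"pitch(rad, rear up)",q[0].round(4),"roll",q[1].round(4),"front edge top",(q[2]*1000).round(2))
E
python3 lv.py
```

```text
time_s: 9.75
position: [0.547, 0.1056, -0.0152]
tool_rot: [[0.0, 0.995, 0.096], [0.0, 0.096, -0.995], [-1.0, 0.0, -0.0]]
ft_force: [-1.2, 4.7, 3.6]
grip_width: 0.0282
t 9.75 pos [ 0.547   0.1056 -0.0152] heading 5.5 down [ 0.  0. -1.] F [-1.2  4.7  3.6] w 0.0282 q [-1. 37. 90.  0. 53. -7.]
tool shift [ 0.0003 -0.0089 -0.0006]
dr x -0.0
scene 987 pitch(rad, rear up) 0.0309 roll -0.0015 front edge top 14.67
scene 1017 pitch(rad, rear up) 0.0073 roll -0.0014 front edge top 19.18
side 180 pitch(rad, rear up) 0.0063 roll 0.0059 front edge top 13.78
side 181 pitch(rad, rear up) 0.004 roll 0.0035 front edge top 17.64
```

Scene depth says about 0.009 rad still remains (0.031 → 0.007, with a −0.002 bias). Before pushing further I'll check whether the wedge slipped in the grip or the stand moved.

```bash
python3 - <<'E'
from h import *
s=sensors.observe(); z={k:np.array(v) for k,v in cams.calibration("wrist").items()}; im,d=cams.get_image("wrist"); u,v,P=cloud(z,d)
T=s["tool_rot"]
hsv=cv2.cvtColor(im,cv2.COLOR_BGR2HSV)[v,u]; w=(hsv[:,0]>5)&(hsv[:,0]<22)&(hsv[:,1]>80)&(u>280)&(u<370)
Q=(P-s["position"])@T; t=Q[w&(P[:,2]>.018)&(v<300)]; print("heel end along tool z from TCP now",np.sort(t[:,2])[:40].mean().round(4),"heel top z",np.median(P[w&(P[:,2]>.02)&(v<300)][:,2]))
# image-0/w3 comparison
z3=np.load("w3.npz"); u,v,P=cloud(z3,z3["d"]); hsv=cv2.cvtColor(z3["im"],cv2.COLOR_BGR2HSV)[v,u]; w=(hsv[:,0]>5)&(hsv[:,0]<22)&(hsv[:,1]>80)&(u>280)&(u<370)
R=np.array([[0,.988,-.153],[0,-.153,-.988],[-1,0,0]]); Q=(P-[.4957,.3053,-.0127])@R; t=Q[w&(P[:,2]>.018)&(v<300)]; print("before",np.sort(t[:,2])[:40].mean().round(4),"top z",np.median(P[w&(P[:,2]>.02)&(v<300)][:,2]))
c=cams.calibration("scene"); print("corner shift px expected for 5 mm rise",proj(c,[[.475,-.006,.0195]])-proj(c,[[.475,-.006,.0145]]), "per 5mm inward",proj(c,[[.4755,-.011,.0145]])-proj(c,[[.475,-.006,.0145]]))
# shift of stand parts between pictures: rear post/foot region and plate left edge, by phase correlation
a=np.load("scene0.npz")["im"];b=np.load("scene3.npz")["im"]
o=[cv2.resize(i[90:210,265:355],None,fx=4.4,fy=5,interpolation=cv2.INTER_CUBIC) for i in(a,b)]
cv2.imwrite("pics/q3.png",np.hstack(o))
ga,gb=[cv2.cvtColor(i,cv2.COLOR_BGR2GRAY).astype(np.float32) for i in(a,b)]
for nm,(x0,y0,x1,y1) in dict(cup=(290,95,345,140),leftedge=(278,165,305,200),column=(288,135,302,180)).items():
    print(nm,cv2.findTransformECC(cv2.Laplacian(cv2.GaussianBlur(ga,(0,0),1),5)[y0:y1,x0:x1],cv2.Laplacian(cv2.GaussianBlur(gb,(0,0),1),5)[y0:y1,x0:x1],np.eye(2,3,dtype=np.float32),cv2.MOTION_TRANSLATION)[1][:,2])
E
```

```text
heel end along tool z from TCP now -0.0154 heel top z 0.023180446041193292
before -0.015 top z 0.02318572124612857
corner shift px expected for 5 mm rise [[ 0.06753573 -1.04654532]] per 5mm inward [[-0.9010606  -0.90360831]]
cup [-0.49871033 -0.7186172 ]
leftedge [0.22179003 0.07171594]
column [-0.6228243 -0.9739813]
```

View pics/q3.png

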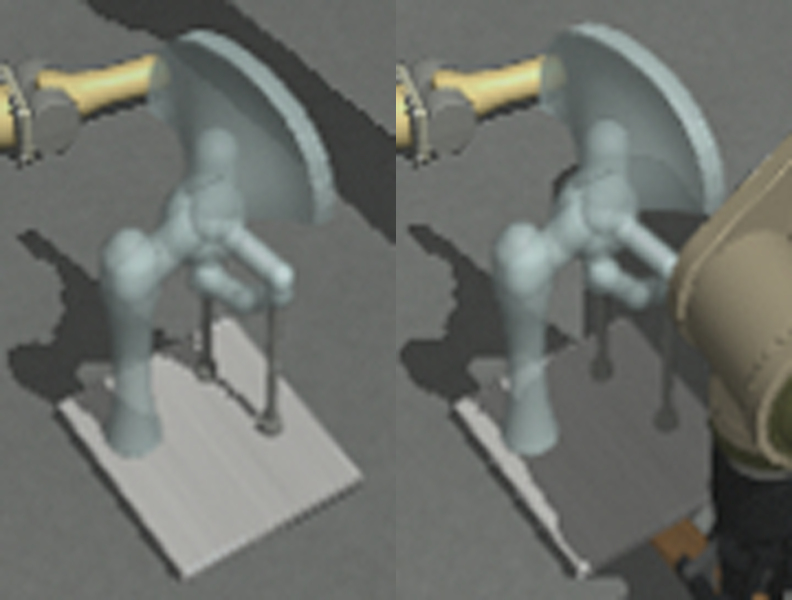

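The wedge hasn't slipped (heel offset −15.4 vs −15.0 mm), and the stand's rear corner is within a pixel (~1–3 mm) of where it was. The front corner rose by about 0.8 px, so roughly 1 mm is missing. I'll push 4 mm more and re-measure.

```bash

python3 -m crank '{"hand":[255,255,255,255],"translation":[[0,0,0.002],[0,0,0.004],[0,0,0.004],[0,0,0.004]],"dr":[[0,0,0],[0,0,0],[0,0,0],[0,0,0]]}'
python3 lv.py; python3 lv.py|grep scene; python3 lv.py|grep scene
```

```text
time_s: 10.3
position: [0.5474, 0.1014, -0.0152]
tool_rot: [[0.0, 0.995, 0.096], [-0.0, 0.096, -0.995], [-1.0, 0.0, 0.0]]
ft_force: [-0.6, 3.1, 3.5]
grip_width: 0.028
t 10.3 pos [ 0.5474  0.1014 -0.0152] heading 5.5 down [ 0. -0. -1.] F [-0.6  3.1  3.5] w 0.028 q [-2. 37. 90. -0. 53. -7.]
tool shift [ 0.0003 -0.009  -0.0048]
dr x 0.0001
scene 968 pitch(rad, rear up) 0.0298 roll -0.0028 front edge top 14.74
scene 991 pitch(rad, rear up) -0.0025 roll -0.0064 front edge top 20.41
side 173 pitch(rad, rear up) -0.0003 roll 0.0172 front edge top 13.61
side 176 pitch(rad, rear up) 0.0074 roll -0.0043 front edge top 18.52
scene 970 pitch(rad, rear up) 0.0313 roll -0.0026 front edge top 14.63
scene 1030 pitch(rad, rear up) -0.0034 roll -0.0006 front edge top 20.53
scene 978 pitch(rad, rear up) 0.0306 roll -0.0026 front edge top 14.65
scene 1016 pitch(rad, rear up) -0.0016 roll -0.003 front edge top 20.26
```

The pitch change is now 0.033 rad and the front edge has risen 5.7 mm, so the plate is level. Force is a steady 3–4 N. Handing in with the wedge held.

```bash
python3 -c "
from h import *
print(env.close_job()); s=sensors.observe(); print(s['time_s'],s['position'],s['ft_force'],s['grip_width'])"
```

```text
the job is handed in; nothing more can be done
None
the job is handed in; nothing more can be done
```

The plate is level by my measurements, with the wedge under the middle of its front edge and still held in the gripper. I handed the job in at about 10.6 s.

**What I did**
- My first grasp closed on nothing: the fingertips sit about 20 mm higher than the reported TCP. The wedge was not visibly moved. I went lower and gripped the heel.
- I slid the wedge flat along the desk, turned it square to the plate and pushed it straight under. It needed about 4 mm more travel than first planned.

**Last checks**
- **Level:** three depth fits from the scene camera read −0.0016 to −0.0034 rad. The same fits on the starting picture read about 0.031 for the stated 0.033, so I take the plate as level to about 0.002 rad.
- **Front feet:** the front edge rose about 5.7 mm, against 5.5 mm needed, so the feet should be about 5 mm off the desk. I did not see the feet directly.
- **Grip and force:** the finger opening was 28 mm with no slip seen when checked before the last 4 mm. The push was 3–5 N throughout.
- **Stand's position:** the rear corner was within about one pixel (1–3 mm) of where it started, checked before the last 4 mm of push and not repeated.

**Disagreements and gaps**
- The side camera's depth fits were too noisy to use: about 180 points, and 0.006 and −0.0003 rad for the same starting picture. They neither confirm nor contradict the level.
- The scene fit just before the last push suggested more remaining lean than that push should have removed, so single fits are good to a few thousandths of a radian.
- I saw no contact with the stand or the other things, but did not measure their positions again at the end.

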